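# Refit the hob knob and hold it pressed in

### The job

The control knob has come off the little gas hob. Pick the knob up by its grip bar, turn it so that its D-shaped socket matches the D-shaped spindle on the hob, push it fully home, and press the sprung spindle right down as one does to light the burner. Finish while still gripping the knob and keeping it pressed down: do not let go; leave the shaker, bowl and coffee pot where they are.

Things in the scene. Friction and masses are not known exactly. Their poses are not given: they have to be found in the camera images.
- knob: Loose dark steel cooker knob, about 120 g, upright on the sill, left or right of the hob. Origin: centre of its underside, on its axis; z up. Round skirt 44 mm across, 8 mm high; above it to z = 42 mm a flat grip bar, 22 mm wide across y, parallel sides for x = -19 to +19 mm, and a pointed nose reaching x = -30 mm. Grip the bar across y
- knob_socket (a point): Closed end of the knob's socket, on the axis, 18 mm above the underside; axes as the knob's. The socket in the underside is a round bore 20.6 mm wide for the first 7 mm, then a D-shaped hole 15.4 mm across, its flat on the nose (-x) side, 1.7 mm from the axis. This point meets spindle_top when the knob is fully home
- spindle_top (a point): Centre of the top of the hob's upright brass D-spindle: 14 mm in diameter, flat 1 mm from the axis, facing this point's -x (the fitted knob's nose points that way: same yaw). Top 26 mm above the deck at rest; its lowest 14 mm are a round steel collar 19 mm wide. Sinks up to 6 mm against a spring. Stiff to turn (0.5 N m); turned up to 0.5 rad from the hob's direction
- spindle (a joint): How far the spindle is pressed down, m: 0 at rest, 0.006 at its stop; the spring takes 3.2 N to start and 8 N at the stop. With the knob home and the spindle at its stop the skirt clears the deck by 2 mm
- hob: Fixed one-burner tabletop gas hob, steel, 300 mm (x) by 240 mm (y), deck 55 mm above the sill. Origin: centre of the underside. The spindle stands at x = -100 mm, y = 0, on the robot's side; the burner and its pan support (160 mm across, 23 mm above the deck) are centred at x = +60 mm
- shaker: Salt shaker, clear plastic with white top, 42 mm across, 77 mm high, loose on the sill on the other side of the hob from the knob; origin at the centre of the underside. Leave alone
- bowl: Small red ceramic bowl, 110 mm across, 50 mm high, beyond on the right; origin at the centre of the underside. Leave alone
- cezve: Copper-tone cezve (long-handled coffee pot), 88 mm across, 72 mm high, its handle reaching 155 mm along its +x and 105 mm high, beyond on the left; origin at the centre of the underside. Leave alone
There are look-alikes about, which are no part of the job. What is shaped like the knob but red is not meant.

How it is judged:
By the outcome, as a careful person would: the job done as asked, in the order asked, and still so for the second after the job is handed in, while the arm keeps its last pose, push and grip.
It also fails if it takes over 40 s, if anything falls off the work surface, if the arm or the gripper's body presses on something with over 40 N, if the wrist force passes 120 N, or if a joint passes its speed limit or range.

### The arm

A 6-joint arm with a two-finger parallel gripper is mounted at the origin on the work surface. World frame = base frame: x ahead of the robot, y to its left, z up, the work surface at z = 0. Lengths are in m, angles in rad, forces in N, time in s.
With the tool pointing down it reaches from about 0.35 to 0.975 m from the base axis. Payload 4.9 kg.
Tool frame: the origin (TCP) lies midway between the tips of the shut fingers; the grasp point (between the pads) lies 19 mm behind it; z points along the fingers, y is the line along which they close (so a half turn about z gives the same grasp; the last joint's range is limited). The gripper opens to 85 mm and grips with 20 to 120 N. Pads are 22 mm wide; open, the fingers measure 114 mm over their backs; the gripper's body (76 mm by 85 mm) begins 54 mm behind the grasp point. The pads swing forward as they close: fully open they stand 13 mm farther back than shut.
Start: joints at [1.019, 0.053, 1.613, -0, 1.476, -0.119], TCP at [0.262, 0.567, 0.201] pointing down, gripper open.
Joint ranges: [-3.01, 3.01], [-1.01, 2.22], [0.06, 2.58], [-1.02, 4.17], [0.09, 2.62], [-3.14, 3.14]. Speed limits (rad/s): [2.57, 2.57, 3.14, 3.14, 3.14, 3.14].

### API

Orientations are given as a unit quaternion [w, x, y, z].
In Python, from plant import robot gives the robot as it stands. The module is installed in compiled form; this text tells all that it offers.
- The arm moves only by the shell command python3 -m pendant 'ROWS' [OPENING]. ROWS is JSON, a list that holds one entry, the list of rows, each a list of 4 numbers: the shift along the tool's x, y, z as a fraction of full scale, then the turn about the tool's z as a fraction of full scale. In form: [[[tx, ty, tz, yaw], ...]]. A call has 1 to 12 rows; each row is the pose to reach, as a shift and turn from the pose commanded when the call began, along the tool's axes at that moment, turning the shorter way round; what a row does not reach only later rows make up. Full scale, the value 1, is 40 cm for a shift and pi rad for a turn. A row lasts 1/12 s, in which the tool goes at most 41.7 mm and 7.16 degrees, less where a joint would pass 70% of its speed; a pose out of reach is approached as far as the arm can. A call with a number of a shift or a turn outside -1 to 1 is refused whole. A call with a gripper value outside its range is refused whole. OPENING is the finger opening in mm, from 0 to 85.4, set as the call begins (- or left out, the last holds). The fingers move at their own pace and stop on an object; the grip force is fixed at half the most. Time passes only in rows, so rows that repeat a pose let the fingers close. It gives the time, the measured TCP pose, the force, the opening and the grip force at its end, in the units of the state.
- robot.read_state(): the state, without advancing time (a new reading comes with each control period).
- robot.camera(name): name is "scene" or "side" or "wrist"; returns a dict with "color" (420x560x3 uint8, red, green, blue), "depth" (420x560 float32, m along the optical axis (not along the pixel's ray), 0 where there is no reading), "K" (3x3 intrinsics, pixels), "k1" (the pictures are not rectified: a ray, as slopes to the right and down, at radius r is drawn at 1 + k1 r^2 times it, then the intrinsics apply), "R" (3x3) and "t" (3): a world point X has camera coordinates R X + t. Camera axes: x right, y down, z forward; pixel columns grow to the right and rows downward; lengths in m; the calibration is good to about 2 mm. A picture is of the moment at which its call begins.
- robot.sign_off(): hands the job in; it is judged then, once.
Trained networks look in a picture, given as the dict that the camera call returned (one of the last four; its "shot" number tells which), for a name from the list of things; names that differ only in an ending like _2 or _b are one class to them, and where a whole thing is asked for, a point or a joint stands for the part that bears it (a point fixed in the world has none). Each returns a list of dicts, best first, with "p" (0 to 1); they miss things now and then, are a little off and sometimes report something else, mostly with a low value. They report only what shows in the picture. A call takes as long as a camera call. They do not tell look-alikes from the thing itself.
- robot.recognise(picture, target): "centre" ([x, y, z] in m, in world coordinates, good to about 4 mm: the middle of the surface that is visible of it).
- robot.tip_of(picture, target): "centre" ([x, y, z] in m, in world coordinates, good to about 4 mm: a listed point, or the origin of a listed thing).
The state is a dict: "clock": time; "joint_positions": joint angles; "qvel": joint speeds; "joint_torque": joint torques, N m; "position": TCP position; "tool_rot": TCP orientation; "contact_force": force on the tool from outside, world axes, zero at the start; "ft_torque": the same for the moment, N m; "width": opening from 0.0 (shut) to 1.0 (fully open); "grasp_force": force on a finger pad.
Only numpy, scipy, OpenCV 4.12 (cv2) and the standard library are available. Lean on these libraries where they do the work, as an engineer would, in place of code of your own. Each camera call takes 0.05 s, during which the arm holds its last target. There are 200 camera calls.

## Working session

There is one attempt and no reset: what is moved stays moved. The work goes in short steps, Python scripts to look and compute and a shell command to move; the robot and the scene stay as the last step left them, time stands still between calls to the robot, and variables do not carry over. Pictures are saved under pics/ and viewed, at most 10 in all, crops included, and the job is handed in when it is done.

```bash
mkdir -p pics
cat > h.py <<'E'
import numpy as np, cv2
from plant import robot
def snap(n,f=None):
    c=robot.camera(n)
    if f: cv2.imwrite('pics/'+f,c['color'][:,:,::-1])
    return c
def world(c,u,v,z=None):
    # pixel -> world by depth, or at height z
    K=c['K']; k=float(np.ravel(c['k1'])[0]); d=np.array([(u-K[0][2])/K[0][0],(v-K[1][2])/K[1][1]]); s=d.copy()
    for _ in range(20): s=d/(1+k*(s@s))
    R=np.array(c['R']);t=np.array(c['t']); r=R.T@np.array([s[0],s[1],1]); o=-R.T@t
    if z is None: return o+r*c['depth'][int(v),int(u)]
    return o+r*(z-o[2])/r[2]
E
python3 - <<'E'
from h import *
np.set_printoptions(precision=4,suppress=True)
s=robot.read_state(); print(s)
for n in ['scene','side']:
    c=snap(n,n+'1.png')
    for t in ['knob','spindle_top','hob','shaker','cezve','bowl']:
        print(n,t,[(np.round(r['centre'],3),round(r['p'],2)) for r in robot.tip_of(c,t)][:4])
E
```

```text
{'clock': 0.0, 'joint_positions': array([ 1.019 ,  0.0534,  1.6143, -0.    ,  1.476 , -0.119 ]), 'qvel': array([ 0.0004,  0.0009, -0.0005,  0.0018, -0.0019, -0.    ]), 'joint_torque': array([  0.0024, -39.365 , -37.0192,   0.0001,   0.0068,   0.    ]), 'position': array([0.2618, 0.5668, 0.2001]), 'tool_rot': array([-0.0003,  0.2147,  0.9767, -0.001 ]), 'contact_force': array([0.4845, 0.3124, 0.0369]), 'ft_torque': array([-0.0267, -0.0038, -0.049 ]), 'grasp_force': 0.0, 'width': 0.9971139837265307}
scene knob [(array([ 0.524, -0.398, -0.001]), 0.7), (array([ 0.48 , -0.313, -0.004]), 0.51)]
scene spindle_top [(array([ 0.538, -0.014,  0.083]), 0.58)]
scene hob [(array([ 0.641, -0.01 ,  0.   ]), 0.88)]
scene shaker [(array([ 0.466,  0.353, -0.003]), 0.61)]
scene cezve [(array([ 0.628,  0.38 , -0.001]), 0.67)]
scene bowl [(array([ 0.679, -0.362, -0.   ]), 0.66)]
side knob [(array([ 0.478, -0.314, -0.002]), 0.91), (array([ 0.524, -0.397, -0.   ]), 0.66)]
side spindle_top [(array([ 0.54 , -0.005,  0.077]), 0.59)]
side hob [(array([ 0.644, -0.015, -0.001]), 0.6)]
side shaker [(array([0.466, 0.351, 0.002]), 0.46)]
side cezve [(array([0.629, 0.376, 0.004]), 0.89), (array([ 0.479, -0.314, -0.004]), 0.4)]
side bowl [(array([ 0.685, -0.361, -0.   ]), 0.93)]
```

View pics/scene1.png

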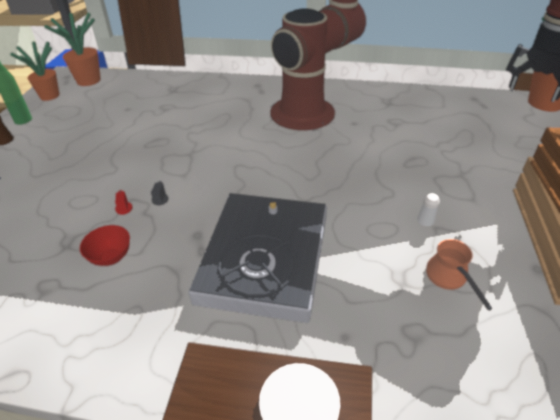

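View pics/side1.png

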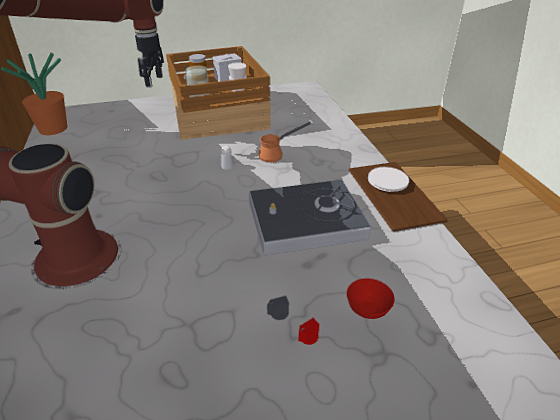

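The scene picture shows the dark knob at (160,192), with the red look-alike at (122,202), the spindle at (273,207) and the hob. The side picture shows the dark knob at (278,307) and the red one at (309,331). So the knob is near (0.479, -0.313). I'll go over the spindle first for a close look.

```bash
cat >> h.py <<'E'
from scipy.spatial.transform import Rotation as Rn
def plan(p,yaw=None):
    # fractions to reach TCP p, with tool y at world angle yaw (deg, mod 180)
    s=robot.read_state(); R=Rn.from_quat(np.roll(s['tool_rot'],-1)).as_matrix()
    d=R.T@(np.array(p)-s['position']); a=np.degrees(np.arctan2(R[1,1],R[0,1]))
    print('shift frac',np.round(d/.4,4),'mm',np.round(d*1e3,1),'tool y ang',round(a,2),'pos',np.round(s['position'],4),'z ax',np.round(R[:,2],4),'j6',s['joint_positions'][5],'t',s['clock'])
    if yaw is not None:
        e=(yaw-a+90)%180-90; print('turn frac',round(-e/180,4),'deg world',e)
E
python3 -m pendant '[[[-0.45,-0.475,-0.2,0],[-0.9,-0.95,-0.25,0],[-0.9,-0.95,-0.25,0],[-0.9,-0.95,-0.25,0],[-0.9,-0.95,-0.25,0],[-0.9,-0.95,-0.25,0],[-0.9,-0.95,-0.25,0],[-0.9,-0.95,-0.25,0],[-0.9,-0.95,-0.25,0],[-0.9,-0.95,-0.25,0],[-0.9,-0.95,-0.25,0],[-0.9,-0.95,-0.25,0]]]'
python3 -c "
from h import *
plan([.45,0,.3])"
```

```text
clock: 1.7
position: [0.4193, 0.1004, 0.2962]
tool_rot: [0.001, 0.215, 0.977, 0.0]
contact_force: [0.4, -0.7, -0.1]
width: 0.998
grasp_force: 0.0
shift frac [-0.1751 -0.1958 -0.0094] mm [-70.  -78.3  -3.8] tool y ang 65.21 pos [0.4193 0.1004 0.2962] z ax [ 1.6e-03  2.0e-04 -1.0e+00] j6 -1.0760618514191682 t 1.7
```

```bash
python3 -m pendant '[[[-0.1,-0.1,-0.01,0],[-0.18,-0.2,-0.01,0],[-0.18,-0.2,-0.01,0],[-0.18,-0.2,-0.01,0]]]'
python3 - <<'E'
from h import *
c=snap('wrist','w1.png'); np.savez('w1.npz',**{k:c[k] for k in ['color','depth','K','k1','R','t']})
for t in ['spindle_top','hob']: print(t,[(np.round(r['centre'],4),round(r['p'],2)) for r in robot.tip_of(c,t)])
E
```

```text
clock: 2.03
position: [0.4516, -0.0045, 0.2994]
tool_rot: [0.0, 0.218, 0.976, -0.001]
contact_force: [-0.6, 0.0, -0.3]
width: 1.001
grasp_force: 0.0
spindle_top [(array([ 0.4779, -0.3154,  0.019 ]), 0.64), (array([ 0.5361, -0.0082,  0.0789]), 0.57)]
hob [(array([ 6.387e-01, -1.360e-02, -1.000e-04]), 0.9), (array([ 0.4812, -0.3204,  0.0018]), 0.33)]
```

View pics/w1.png

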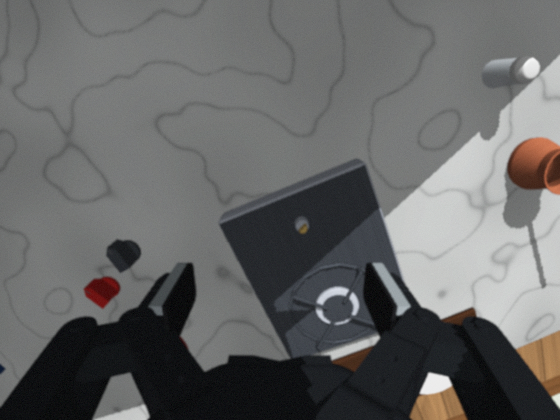

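The wrist picture shows the spindle at (302,226), the knob at (124,253) and the red look-alike at (102,291). Next I'll get the camera offset and the hob yaw, then go closer.

Run:
```python
from h import *
c=dict(np.load('w1.npz')); R,t=c['R'],c['t']
print('cam',-R.T@t,'axis',R[2],'K',c['K'])
for p in [(222,220),(360,162),(302,226)]: print(p, world(c,*p), world(c,*p,.055))
for nm,(u,v) in dict(sp=(302,226),kn=(124,253)).items():
    cv2.imwrite(f'pics/{nm}1.png',cv2.resize(c['color'][v-25:v+25,u-25:u+25,::-1],(400,400),interpolation=cv2.INTER_CUBIC))
cv2.imwrite('pics/crop1.png',np.hstack([cv2.imread('pics/sp1.png'),cv2.imread('pics/kn1.png')]))
plan([.42,-.005,.2])
```

```text
cam [0.37890055 0.02943149 0.4730784 ] axis [ 0.28349736 -0.1341968  -0.94953697] K [[296.33086251   0.         279.18024984]
 [  0.         296.33086251 206.92816641]
 [  0.           0.           1.        ]]
(222, 220) [ 0.48716546 -0.11852561  0.05006111] [ 0.48590142 -0.11679816  0.055     ]
(360, 162) [0.49416416 0.10483325 0.0452277 ] [0.49153149 0.10311104 0.055     ]
(302, 226) [ 0.5381103  -0.00928374  0.07485623] [ 0.54604885 -0.01121416  0.055     ]
shift frac [ 0.065  -0.0429  0.2485] mm [ 26.  -17.1  99.4] tool y ang 65.17 pos [ 4.508e-01 -4.000e-04  2.994e-01] z ax [-1.e-04  4.e-04 -1.e+00] j6 -1.3039273484246892 t 2.1833
```

View pics/crop1.png

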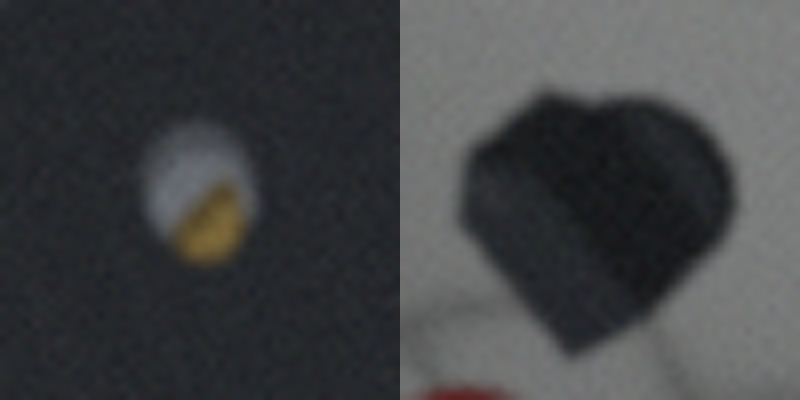

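The left crop shows the brass D with its flat facing up-left in the picture. The right crop shows the knob with its bar running obliquely. I'll go close over the spindle.

```bash
python3 -m pendant '[[[-0.1,0.035,0.08,0],[-0.205,0.07,0.17,0],[-0.205,0.07,0.27,0],[-0.205,0.07,0.37,0],[-0.205,0.07,0.37,0],[-0.205,0.07,0.37,0]]]'
python3 - <<'E'
from h import *
c=snap('wrist','w2.png'); np.savez('w2.npz',**{k:c[k] for k in ['color','depth','K','k1','R','t']})
for t in ['spindle_top']: print(t,[(np.round(r['centre'],4),round(r['p'],2)) for r in robot.tip_of(c,t)])
hsv=cv2.cvtColor(c['color'],cv2.COLOR_RGB2HSV)
m=((hsv[...,0]>12)&(hsv[...,0]<32)&(hsv[...,1]>90)).astype(np.uint8); m[:100]=0;m[300:]=0
n,l,st,ce=cv2.connectedComponentsWithStats(m); i=1+np.argmax(st[1:,4]); print(st[i],ce[i])
u,v=map(int,ce[i]); cv2.imwrite('pics/sp2.png',cv2.resize(c['color'][v-25:v+25,u-25:u+25,::-1],(600,600),interpolation=cv2.INTER_CUBIC)); print(u-25,v-25)
print('cam',-c['R'].T@c['t'])
plan([.479,-.313,.2])
E
```

```text
clock: 2.68
position: [0.5333, -0.0072, 0.145]
tool_rot: [-0.006, 0.213, 0.977, -0.0]
contact_force: [0.5, -0.9, 0.2]
width: 0.999
grasp_force: 0.0
spindle_top [(array([ 0.5353, -0.0112,  0.0788]), 0.62)]
[274 210  14  16 136] [281.49264706 218.36764706]
256 193
cam [0.462266   0.02548474 0.31955447]
shift frac [-0.1867 -0.7528 -0.1212] mm [ -74.7 -301.1  -48.5] tool y ang 65.32 pos [ 0.5369 -0.0082  0.1515] z ax [-6.e-04  2.e-04 -1.e+00] j6 -1.2939629213146728 t 2.7833
```

View pics/sp2.png

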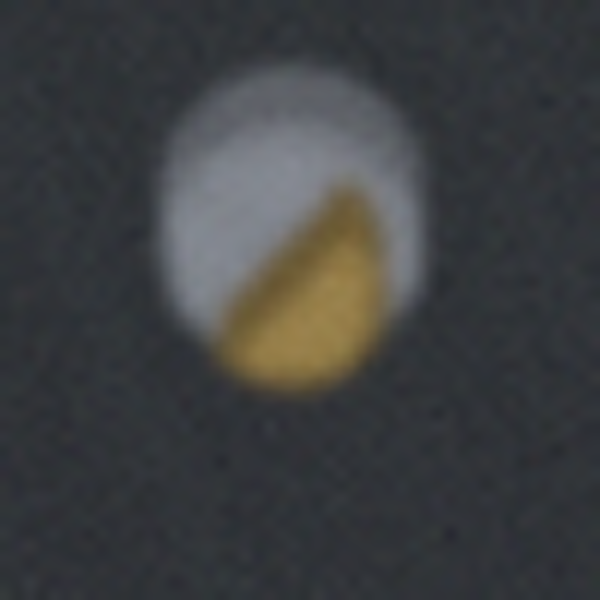

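The crop shows the brass D at about (281,218) in the full picture. Its flat runs from lower-left to upper-right, with the wall visible and the collar behind. I'll fit a projected model to it.

```bash
cat >> h.py <<'E'
from scipy.optimize import minimize
def proj(c,X):
    k=float(np.ravel(c['k1'])[0]); P=np.asarray(X)@np.array(c['R']).T+c['t']; s=P[:,:2]/P[:,2:]
    s=s*(1+k*(s**2).sum(1,keepdims=True)); K=c['K']; return s*[K[0][0],K[1][1]]+[K[0][2],K[1][2]]
def render(c,prisms,u0,v0,n,S=8):
    im=np.zeros((n*S,n*S),np.uint8)
    for poly,z0,z1 in prisms:
        X=np.vstack([np.c_[poly,np.full(len(poly),z)] for z in (z0,z1)])
        q=(proj(c,X)-[u0-.5,v0-.5])*S
        cv2.fillConvexPoly(im,cv2.convexHull(np.round(q*16).astype(np.int32)),255,shift=4)
    return cv2.GaussianBlur(cv2.resize(im,(n,n),interpolation=cv2.INTER_AREA).astype(float)/255,(0,0),.6)
def rot(poly,x,y,a): return np.asarray(poly)@np.array([[np.cos(a),np.sin(a)],[-np.sin(a),np.cos(a)]])+[x,y]
def circ(r,lim=-1):
    a=np.linspace(0,2*np.pi,121); p=r*np.c_[np.cos(a),np.sin(a)]; return np.c_[np.maximum(p[:,0],lim),p[:,1]]
E
python3 - <<'E'
from h import *
c=dict(np.load('w2.npz')); u0,v0,n=256,193,50
im=c['color'][v0:v0+n,u0:u0+n].astype(float); lum=im.max(2); sat=im[...,0]-im[...,2]
bg=np.median(lum[:10])
brass=np.clip((sat-5)/35,0,1); gray=np.clip((lum-bg-8)/40,0,1); obj=np.maximum(brass,gray)
D=circ(.007,-.001); C=circ(.0095)
def cost(p):
    x,y,a=p[0]/1e3,p[1]/1e3,p[2]/10
    b=render(c,[(rot(D,x,y,a),.069,.081)],u0,v0,n); 
    o=np.maximum(b,render(c,[(rot(C,x,y,0),.055,.069)],u0,v0,n))
    return ((b-brass)**2).sum()+((o-obj)**2).sum()
best=min((minimize(cost,[536,-9,a],method='Nelder-Mead',options=dict(initial_simplex=np.array([[536,-9,a],[538,-9,a],[536,-7,a],[536,-9,a+2]]))) for a in (-6,-3,0,3,6)),key=lambda r:r.fun)
print(best.x,best.fun,np.degrees(best.x[2]/10))
E
```

```text
[539.78909342 -10.20020043   4.18820854] 12.147238442684374 23.996667300707298
```

```bash
python3 -m pendant '[[[-0.05,-0.1,-0.1,0],[-0.1,-0.2,-0.1,0],[-0.15,-0.3,-0.1,0],[-0.19,-0.4,-0.1,0],[-0.19,-0.5,-0.1,0],[-0.19,-0.6,-0.1,0],[-0.19,-0.7,0,0],[-0.19,-0.75,0,0],[-0.19,-0.75,0,0],[-0.19,-0.75,0,0]]]'
python3 - <<'E'
from h import *
c=snap('wrist','w3.png'); np.savez('w3.npz',**{k:c[k] for k in ['color','depth','K','k1','R','t']})
print([(np.round(r['centre'],4),round(r['p'],2)) for r in robot.tip_of(c,'knob')])
plan([.479,-.313,.1])
E
```

```text
clock: 3.62
position: [0.4801, -0.3154, 0.1533]
tool_rot: [0.001, 0.216, 0.976, -0.001]
contact_force: [0.7, -0.4, 0.2]
width: 0.998
grasp_force: 0.0
[(array([ 0.4765, -0.3172, -0.0009]), 0.86), (array([ 0.521 , -0.3983, -0.0042]), 0.77)]
shift frac [ 0.0077 -0.0011  0.1357] mm [ 3.1 -0.4 54.3] tool y ang 65.23 pos [ 0.4818 -0.3138  0.1543] z ax [ 0.0037 -0.0023 -1.    ] j6 -1.8455884822278177 t 3.7167
```

View pics/w3.png

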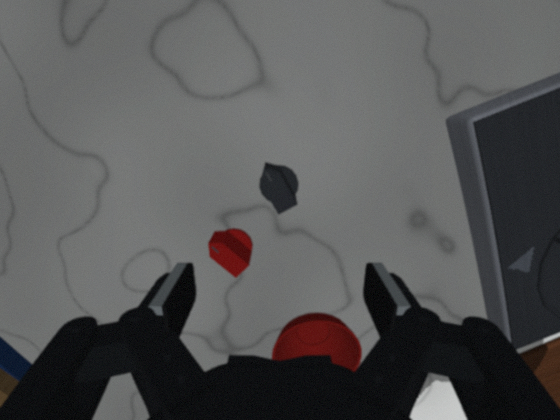

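Wrist picture: the dark knob is at (279,185), the red look-alike at (231,250) and the bowl at the bottom; there is free room around the knob. I'll fit the knob model now.

Run:
```python
from h import *
c=dict(np.load('w3.npz')); u0,v0,n=245,150,75
im=c['color'][v0:v0+n,u0:u0+n].astype(float); lum=cv2.GaussianBlur(im.mean(2),(0,0),.5)
bg=np.median(lum[:10]); dk=np.percentile(lum,4); print(bg,dk)
obj=np.clip((bg-15-lum)/(bg-15-dk-12),0,1); obj[im[...,0]>im[...,1]+25]=0
B=np.array([[-19,11],[-30,0],[-19,-11],[19,-11],[19,11]])/1e3; C=circ(.022)
def mod(p):
    x,y,a=p[0]/1e3,p[1]/1e3,p[2]/10
    return render(c,[(rot(B,x,y,a),.008,.042),(rot(C,x,y,0),0,.008)],u0,v0,n)
def cost(p): return ((mod(p)-obj)**2).sum()
rs=sorted((minimize(cost,[477,-316,a],method='Nelder-Mead',options=dict(initial_simplex=np.array([[477,-316,a],[480,-316,a],[477,-313,a],[477,-316,a+3]]))) for a in np.arange(-30,31,6)),key=lambda r:r.fun)
for r in rs[:5]: print(r.x,r.fun,np.degrees(r.x[2]/10))
big=cv2.resize(im[...,::-1].astype(np.uint8),(600,600),interpolation=cv2.INTER_CUBIC)
m=(cv2.resize(mod(rs[0].x),(600,600))>.5).astype(np.uint8); cs,_=cv2.findContours(m,0,2); cv2.drawContours(big,cs,-1,(0,255,0),1)
cv2.imwrite('pics/kn3.png',np.clip(big*1.4,0,255))
```

```text
120.46949232636703 36.12759070803413
[ 479.5088682  -316.60098195    0.6920512 ] 20.249183887750135 3.9651612896346933
[ 479.61524246 -316.67152869    0.70020347] 20.25232216771913 4.011870381805065
[ 479.49970319 -316.60140295    0.69819867] 20.304679526500045 4.000383701398884
[ 479.49623698 -316.62839759    0.70294384] 20.308747567075606 4.027571536714362
[ 479.51027777 -316.54820022    0.67136916] 20.470692736889248 3.8466619448478707[ WARN:0@1.767] global loadsave.cpp:1063 imwrite_ Unsupported depth image for selected encoder is fallbacked to CV_8U.
```

View pics/kn3.png

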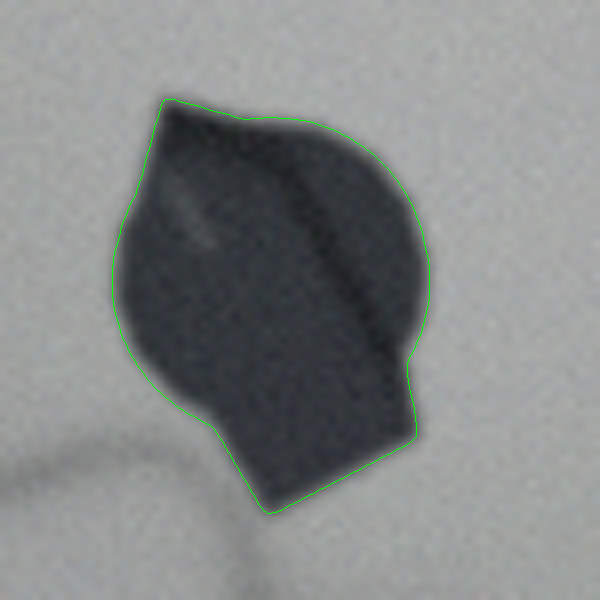

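The fit is excellent. The knob is at (0.4795, -0.3166) with yaw 4.0°, and the spindle at (0.5398, -0.0102) with yaw 24°. I'll turn and descend partway with the fingers narrowed.

```bash
python3 -m pendant '[[[0,-0.003,0.04,-0.04],[0,-0.006,0.08,-0.08],[0,-0.006,0.13,-0.12],[0,-0.006,0.19,-0.16],[0,-0.006,0.19,-0.16],[0,-0.006,0.19,-0.16]]]' 52
cat >> h.py <<'E'
def avg(n=5):
    P=[];F=[];A=[]
    for _ in range(n):
        robot.camera('wrist'); s=robot.read_state(); P.append(s['position']);F.append(s['contact_force']); R=Rn.from_quat(np.roll(s['tool_rot'],-1)).as_matrix(); A.append(np.degrees(np.arctan2(R[1,1],R[0,1])))
    print('avg',np.mean(P,0).round(4),'std',np.std(P,0).round(4),'F',np.mean(F,0).round(2),'ang',np.mean(A).round(2),'t',s['clock']); return np.mean(P,0),np.radians(np.mean(A))
def go(p,yaw=None,n=5):
    # tool pointing down: fractions from the averaged pose
    q,a=avg(n); d=np.array(p)-q; ty=np.array([np.cos(a),np.sin(a)]); tx=np.array([-ty[1],ty[0]])
    print('frac',np.round([d[:2]@tx/.4,d[:2]@ty/.4,-d[2]/.4],4), 'turn' , None if yaw is None else round(-((yaw-np.degrees(a)+90)%180-90)/180,4))
E
python3 -c "
from h import *
go([.4795,-.3166,.014],94)"
```

```text
clock: 4.22
position: [0.48, -0.3142, 0.0758]
tool_rot: [-0.0, -0.035, 0.999, 0.0]
contact_force: [-0.1, 0.3, 0.6]
width: 0.606
grasp_force: 0.0
avg [ 0.4809 -0.3161  0.0779] std [0.0002 0.0005 0.0003] F [0.29 0.19 0.39] ang 93.96 t 4.4667
frac [ 0.0036 -0.0009  0.1597] turn -0.0002
```

```bash
python3 -m pendant '[[[0.0036,-0.001,0.05,0],[0.0036,-0.001,0.1,0],[0.0036,-0.001,0.14,0],[0.0036,-0.001,0.158,0],[0.0036,-0.001,0.158,0]]]'
python3 -m pendant '[[[0,0,0,0],[0,0,0,0],[0,0,0,0],[0,0,0,0],[0,0,0,0],[0,0,0,0]]]' 5
python3 -c "
from h import *
avg(3); s=robot.read_state(); print(s['width']*85.4,s['grasp_force'])"
```

```text
clock: 4.88
position: [0.477, -0.3156, 0.0109]
tool_rot: [-0.001, -0.035, 0.999, 0.001]
contact_force: [-0.6, -0.1, -0.4]
width: 0.614
grasp_force: 0.0
clock: 5.38
position: [0.4781, -0.3166, 0.0127]
tool_rot: [0.0, -0.035, 0.999, -0.0]
contact_force: [0.2, 0.3, -0.1]
width: 0.059
grasp_force: 0.0
avg [ 0.4779 -0.3164  0.0124] std [0.0001 0.     0.0001] F [-0.22 -0.04 -0.08] ang 94.0 t 5.5333
5.393104901522825 0.0
```

The fingers closed to 5 mm on nothing, so I need to look.

Run:
```python
from h import *
c=snap('wrist'); d=snap('side')
print([(np.round(r['centre'],4),round(r['p'],2)) for r in robot.tip_of(d,'knob')])
a=c['color'][:,:,::-1]; u,v=map(int,proj(d,[[.479,-.316,.03]])[0]); b=cv2.resize(d['color'][v-50:v+50,u-33:u+33,::-1],(277,420))
cv2.imwrite('pics/look.png',cv2.resize(np.hstack([a[:,:,:],b]),(797,400)))
```

```text
[(array([ 4.781e-01, -3.126e-01, -4.000e-04]), 0.57), (array([ 0.5265, -0.3959, -0.0021]), 0.56)]
```

View pics/look.png

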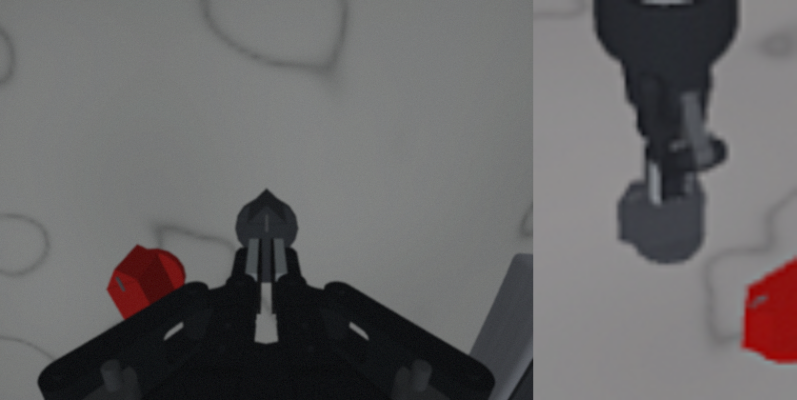

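Run:
```python
from h import *
np.set_printoptions(precision=4,suppress=True)
c=snap('wrist'); k=560*277/400 # view scale: 837/797
print('cam',-c['R'].T@c['t'])
f=837/797
for p in [(267,200),(250,225),(282,225),(250,245),(280,245),(252,265),(280,265),(267,262),(150,100),(145,265)]:
    q=(p[0]*f,p[1]*420/400); print(p,world(c,*q))
print('proj tcp',proj(c,[[.4779,-.3164,.0124],[.4779,-.3164,.042],[.45,-.3184,.042]])/[f,1.05])
d=snap('side'); u,v=map(int,proj(d,[[.479,-.316,.03]])[0])
for du,dv in [(0,-35),(0,-20),(0,-10),(-3,-8),(0,0),(0,10)]: print(du,dv,world(d,u+du,v+dv))
s=robot.read_state(); print(s['position'],s['joint_positions'],s['width'],s['grasp_force'])
```

```text
cam [ 0.3978 -0.3225  0.186 ]
(267, 200) [ 0.4493 -0.3181  0.0344]
(250, 225) [ 0.4615 -0.3267  0.0432]
(282, 225) [ 0.4603 -0.3091  0.043 ]
(250, 245) [ 0.4676 -0.3258  0.0549]
(280, 245) [ 0.4659 -0.3103  0.0561]
(252, 265) [ 0.4678 -0.3238  0.0736]
(280, 265) [ 0.4668 -0.3111  0.0738]
(267, 262) [ 0.4842 -0.3157  0.043 ]
(150, 100) [ 0.3994 -0.3958  0.0005]
(145, 265) [ 0.5025 -0.3945  0.027 ]
proj tcp [[266.3918 229.6801]
 [266.4949 251.3902]
 [266.4811 205.6883]]
0 -35 [ 0.4683 -0.3534  0.1831]
0 -20 [ 0.4703 -0.3463  0.1314]
0 -10 [ 0.4686 -0.3529  0.1081]
-3 -8 [ 0.4692 -0.3253  0.0709]
0 0 [ 0.476  -0.3256  0.0422]
0 10 [ 0.4756 -0.3276  0.0096]
[ 0.4779 -0.3164  0.0123] [-0.7146  0.1236  1.8736 -0.      1.1444 -2.3553] 0.05662021606178838 0.48270514234900475
```

Run:
```python
from h import *
np.set_printoptions(precision=4,suppress=True)
c=snap('wrist')
for u in (262,266,280,294):
  for v in range(232,300,5): print(u,v,world(c,u,v),c['color'][v,u])
```

```text
262 232 [ 0.4597 -0.3271  0.0419] [34 36 40]
262 237 [ 0.4621 -0.327   0.0428] [36 40 44]
262 242 [ 0.4648 -0.3268  0.0432] [40 44 47]
262 247 [ 0.4681 -0.3267  0.0425] [41 42 45]
262 252 [ 0.4674 -0.3263  0.0496] [65 67 69]
262 257 [ 0.4673 -0.326   0.0552] [69 74 77]
262 262 [ 0.4679 -0.3258  0.0591] [70 74 79]
262 267 [ 0.4674 -0.3255  0.0647] [71 77 80]
262 272 [ 0.4677 -0.3253  0.0687] [75 80 83]
262 277 [ 0.467 -0.325  0.074] [72 79 81]
262 282 [ 0.4679 -0.3248  0.0766] [70 75 77]
262 287 [ 0.4673 -0.3246  0.0813] [84 89 93]
262 292 [ 0.4667 -0.3244  0.0856] [14 15 17]
262 297 [ 0.4664 -0.3242  0.0893] [15 17 20]
266 232 [ 0.4598 -0.3251  0.0411] [40 41 44]
266 237 [ 0.4619 -0.3249  0.0429] [41 46 47]
266 242 [ 0.4647 -0.3247  0.0432] [36 41 44]
266 247 [ 0.4676 -0.3245  0.0431] [38 42 45]
266 252 [ 0.467  -0.3243  0.0502] [72 75 80]
266 257 [ 0.4673 -0.3241  0.055 ] [74 80 82]
266 262 [ 0.4673 -0.3238  0.06  ] [77 83 86]
266 267 [ 0.4669 -0.3236  0.0654] [73 78 81]
266 272 [ 0.4678 -0.3235  0.0684] [74 78 81]
266 277 [ 0.4668 -0.3233  0.0742] [74 78 80]
266 282 [ 0.4674 -0.323
[... 716 characters left out ...]
51  0.0429] [40 42 47]
280 297 [ 0.528  -0.3126  0.0013] [ 96 102 102]
294 232 [ 0.458  -0.3104  0.043 ] [41 44 48]
294 237 [ 0.4609 -0.3102  0.0429] [39 43 46]
294 242 [ 0.4633 -0.31    0.044 ] [38 39 45]
294 247 [ 0.4665 -0.3097  0.0432] [38 41 46]
294 252 [ 0.4657 -0.3101  0.0507] [71 77 79]
294 257 [ 0.4666 -0.3102  0.0545] [72 77 81]
294 262 [ 0.4664 -0.3105  0.0599] [72 77 79]
294 267 [ 0.4661 -0.3108  0.0652] [75 78 82]
294 272 [ 0.4667 -0.3109  0.0686] [72 77 78]
294 277 [ 0.4666 -0.3111  0.0731] [73 77 80]
294 282 [ 0.4663 -0.3113  0.0775] [71 79 80]
294 287 [ 0.4664 -0.3115  0.0812] [89 93 98]
294 292 [ 0.4654 -0.3118  0.0861] [20 24 24]
294 297 [ 0.466  -0.3119  0.0887] [14 15 18]
```

The wrist depth shows the finger tips at z ≈ 0.046, just above the bar top at 0.043. The TCP reading of 0.012 is therefore about 34 mm too low, while x and y agree. I trust the camera, so I'll open, go down another 32 mm in steps while watching the force, and close.

```bash
python3 -m pendant '[[[-0.004,0,0,0],[-0.004,0,0,0],[-0.004,0,0,0],[-0.004,0,0,0]]]' 52
python3 -m pendant '[[[0,0,0.02,0],[0,0,0.04,0],[0,0,0.04,0]]]'
python3 -m pendant '[[[0,0,0.015,0],[0,0,0.03,0],[0,0,0.038,0],[0,0,0.038,0]]]'
python3 -m pendant '[[[0,0,0,0],[0,0,0,0],[0,0,0,0],[0,0,0,0],[0,0,0,0],[0,0,0,0]]]' 5
python3 -c "
from h import *
avg(3); s=robot.read_state(); print(s['width']*85.4,s['grasp_force'],s['joint_positions'])"
```

```text
clock: 6.17
position: [0.4793, -0.3161, 0.0119]
tool_rot: [-0.0, -0.035, 0.999, 0.0]
contact_force: [0.2, -0.6, 0.1]
width: 0.606
grasp_force: 0.0
clock: 6.42
position: [0.4779, -0.315, -0.0064]
tool_rot: [-0.002, -0.035, 0.999, 0.001]
contact_force: [-1.1, 0.3, -0.7]
width: 0.606
grasp_force: 0.0
clock: 6.75
position: [0.4787, -0.3156, -0.0204]
tool_rot: [-0.001, -0.035, 0.999, 0.001]
contact_force: [-0.7, 0.8, -0.0]
width: 0.609
grasp_force: 0.0
clock: 7.25
position: [0.4799, -0.3166, -0.0185]
tool_rot: [0.0, -0.035, 0.999, -0.0]
contact_force: [-0.6, 0.2, 2.1]
width: 0.248
grasp_force: 59.0
avg [ 0.4798 -0.3166 -0.0185] std [0. 0. 0.] F [ 0.05 -0.45  2.64] ang 94.0 t 7.4
20.98805934698517 59.019858258543536 [-7.12630125e-01  1.72885709e-01  1.87901503e+00  3.42957996e-05
  1.08870657e+00 -2.35324922e+00]
```

Gripped: opening 21 mm, 59 N. I'll lift and carry it over the spindle, turning +20°.

```bash
python3 -m pendant '[[[0,0,-0.05,0],[0,0,-0.14,0],[0,0,-0.23,0],[-0.02,0.08,-0.28,-0.01],[-0.05,0.17,-0.28,-0.03],[-0.08,0.26,-0.28,-0.05],[-0.11,0.36,-0.28,-0.07],[-0.14,0.46,-0.28,-0.09],[-0.17,0.56,-0.28,-0.11],[-0.19,0.65,-0.28,-0.111],[-0.203,0.72,-0.28,-0.111],[-0.203,0.754,-0.28,-0.111]]]'
python3 -m pendant '[[[0,0,0,0],[0,0,0,0]]]'
python3 - <<'E'
from h import *
go([.5398,-.0102,.07],114,3)
c=snap('wrist','w4.png'); np.savez('w4.npz',**{k:c[k] for k in ['color','depth','K','k1','R','t']})
for n in ['side','scene']:
    d=snap(n); np.savez(n+'4.npz',**{k:d[k] for k in ['color','depth','K','k1','R','t']})
    u,v=map(int,proj(d,[[.54,-.01,.1]])[0]); im=cv2.resize(d['color'][v-30:v+30,u-28:u+28,::-1],(373,400),interpolation=cv2.INTER_CUBIC); cv2.imwrite(n+'4.png',im)
cv2.imwrite('pics/x4.png',np.hstack([cv2.imread('side4.png'),cv2.imread('scene4.png')]))
E
```

```text
clock: 8.4
position: [0.539, -0.0064, 0.0923]
tool_rot: [-0.0, -0.209, 0.978, 0.001]
contact_force: [-0.7, -0.1, -1.2]
width: 0.253
grasp_force: 59.0
clock: 8.57
position: [0.5389, -0.0096, 0.0924]
tool_rot: [-0.001, -0.208, 0.978, -0.0]
contact_force: [-0.2, -0.2, -0.4]
width: 0.243
grasp_force: 59.0
avg [ 0.5391 -0.0108  0.0927] std [0.0001 0.0003 0.0001] F [-0.48  0.13 -0.83] ang 113.93 t 8.7167
frac [-0.0021  0.0006  0.0568] turn -0.0004
```

View pics/x4.png

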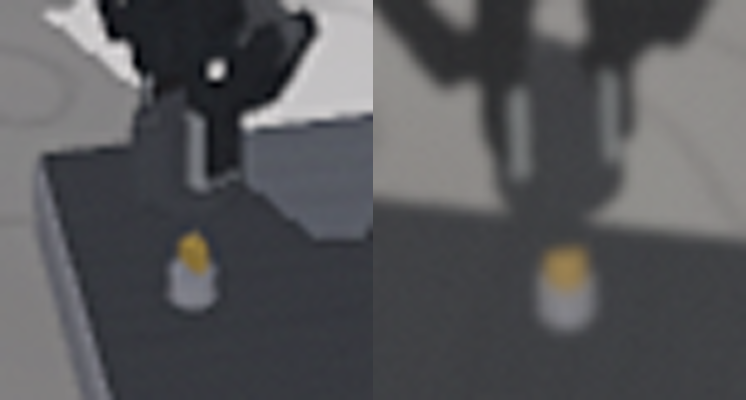

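Side and scene crops show the knob upright in the fingers, straight above the brass spindle. I'll lower until just before the D hole reaches the spindle top.

```bash
python3 -m pendant '[[[-0.002,0.0005,0.03,0],[-0.002,0.0005,0.06,0],[-0.002,0.0005,0.08,0],[-0.002,0.0005,0.08,0],[-0.002,0.0005,0.08,0]]]'
python3 -c "
from h import *
go([.5398,-.0102,.0545],114,3)"
```

```text
clock: 9.28
position: [0.5389, -0.0091, 0.0593]
tool_rot: [-0.001, -0.208, 0.978, 0.001]
contact_force: [1.0, 0.1, -0.7]
width: 0.25
grasp_force: 59.0
avg [ 0.5401 -0.0092  0.0609] std [0.0003 0.     0.0004] F [ 0.18 -0.01 -0.99] ang 113.99 t 9.4333
frac [ 0.0017 -0.0021  0.0159] turn -0.0001
```

```bash
python3 -m pendant '[[[0.001,-0.002,0.01,0],[0.001,-0.002,0.015,0],[0.001,-0.002,0.02,0],[0.001,-0.002,0.02,0]]]'
python3 -c "
from h import *
go([.5398,-.0102,.0385],114,3); print(robot.read_state()['ft_torque'])"
```

```text
clock: 9.77
position: [0.5396, -0.01, 0.0525]
tool_rot: [-0.0, -0.208, 0.978, 0.0]
contact_force: [-0.4, 0.9, -0.9]
width: 0.249
grasp_force: 59.0
avg [ 0.5399 -0.0101  0.0528] std [0.0001 0.     0.0001] F [ 0.09  0.07 -0.74] ang 113.98 t 9.9167
frac [ 0.0004 -0.0002  0.0358] turn -0.0001
[-0.00015984  0.0034872   0.00568353]
```

```bash
python3 -m pendant '[[[0,0,0.006,0],[0,0,0.012,0],[0,0,0.012,0],[0,0,0.012,0]]]'
python3 -c "
from h import *
avg(3)"
python3 -m pendant '[[[0,0,0.004,0],[0,0,0.008,0],[0,0,0.01,0],[0,0,0.01,0]]]'
python3 - <<'E'
from h import *
go([.5398,-.0102,.0385],114,3); print(robot.read_state()['ft_torque'])
d=snap('side'); e=snap('scene'); ims=[]
for d in (d,e):
    u,v=map(int,proj(d,[[.54,-.01,.08]])[0]); ims.append(cv2.resize(d['color'][v-30:v+30,u-28:u+28,::-1],(373,400),interpolation=cv2.INTER_CUBIC))
cv2.imwrite('pics/x5.png',np.hstack(ims))
E
```

```text
clock: 10.25
position: [0.5397, -0.01, 0.0478]
tool_rot: [-0.0, -0.208, 0.978, 0.0]
contact_force: [-0.1, 0.2, -0.7]
width: 0.246
grasp_force: 59.0
avg [ 0.54   -0.0101  0.0481] std [0.0001 0.     0.0001] F [ 0.21 -0.45 -0.96] ang 113.98 t 10.4
clock: 10.73
position: [0.5401, -0.0101, 0.0443]
tool_rot: [0.0, -0.208, 0.978, -0.0]
contact_force: [-1.3, -0.5, 1.4]
width: 0.249
grasp_force: 59.1
avg [ 0.5401 -0.0101  0.0445] std [0. 0. 0.] F [-1.08 -0.07  1.12] ang 113.98 t 10.8833
frac [0.0008 0.0001 0.0149] turn -0.0001
[0.03227557 0.13541916 0.01441043]
```

View pics/x5.png

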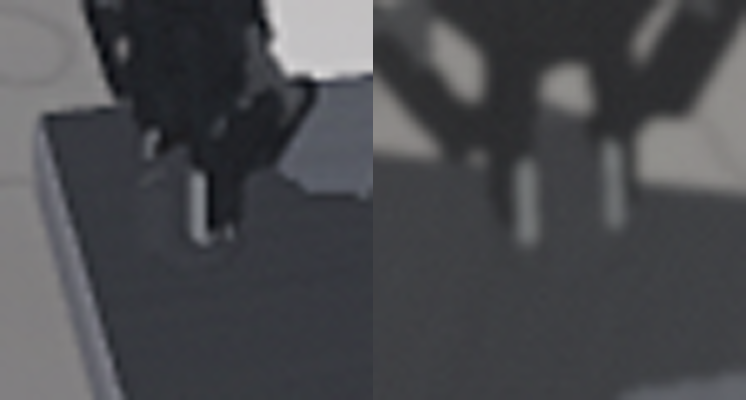

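The crops show the spindle swallowed by the knob. Contact begins at reading 0.0445, exactly the predicted home height. Now I'll press.

```bash
python3 -m pendant '[[[0,0,0.004,0],[0,0,0.008,0],[0,0,0.012,0],[0,0,0.015,0],[0,0,0.015,0],[0,0,0.015,0]]]'
python3 -c "
from h import *
avg(3)"
python3 -m pendant '[[[0,0,0.002,0],[0,0,0.004,0],[0,0,0.004,0],[0,0,0.004,0]]]'
python3 -c "
from h import *
avg(3);print(robot.read_state()['ft_torque'])"
```

```text
clock: 11.48
position: [0.5404, -0.0102, 0.0388]
tool_rot: [0.0, -0.208, 0.978, -0.0]
contact_force: [-2.2, 0.2, 5.3]
width: 0.248
grasp_force: 59.7
avg [ 0.5404 -0.0101  0.0388] std [0. 0. 0.] F [-2.   -0.03  6.54] ang 113.98 t 11.6333
clock: 11.97
position: [0.5406, -0.0102, 0.0382]
tool_rot: [0.0, -0.208, 0.978, -0.0]
contact_force: [-4.1, 1.2, 11.4]
width: 0.244
grasp_force: 60.7
avg [ 0.5405 -0.0102  0.0382] std [0. 0. 0.] F [-4.78  0.78 11.17] ang 113.99 t 12.1167
[0.13107413 0.75254645 0.03798865]
```

```bash
python3 -m pendant '[[[0.001,0,0.002,0],[0.001,0,0.004,0],[0.001,0,0.004,0],[0.001,0,0.004,0],[0.001,0,0.004,0]]]'
python3 -c "
from h import *
avg(3);s=robot.read_state();print(s['ft_torque'],s['width'],s['grasp_force'])"
```

```text
clock: 12.53
position: [0.5407, -0.0102, 0.038]
tool_rot: [0.001, -0.208, 0.978, -0.0]
contact_force: [-7.4, 1.5, 17.3]
width: 0.25
grasp_force: 61.6
avg [ 0.5407 -0.0102  0.038 ] std [0. 0. 0.] F [-7.74  1.66 17.29] ang 113.99 t 12.6833
[0.33169585 1.27637564 0.01510654] 0.24715026144598948 61.62748075788841
```

The knob is hard on the stop: 1.6 mm more command moved it only 0.2 mm while the force rose to 17 N, well past the 8 N needed. The grip is steady, so I'm handing in.

```bash
python3 -c "
from plant import robot
print(robot.sign_off())"
```

```text
the job is handed in; nothing more can be done
None
```

I handed the job in with the knob fully home on the D-spindle, the spindle pressed to its stop at about 17 N, the gripper still holding the knob, and the shaker, bowl and coffee pot left untouched; no verdict came back.

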